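Find the free bifold door of the spice cupboard and fold it open

ROBOT

A 6-joint arm with a two-finger parallel gripper is mounted at the origin on the work surface. World frame = base frame: x ahead of the robot, y to its left, z up, the work surface at z = 0. Lengths are in mm, angles in rad, forces in N, time in s.
With the tool pointing down it reaches from about 275 to 750 mm from the base axis. Payload 10.2 kg.
Tool frame: the origin (TCP) lies midway between the tips of the shut fingers; the grasp point (between the pads) lies 19 mm behind it; z points along the fingers, y is the line along which they close (so a half turn about z gives the same grasp; the last joint's range is limited). The gripper opens to 85 mm and grips with 20 to 120 N. Pads are 22 mm wide; open, the fingers measure 114 mm over their backs; the gripper's body (76 mm by 85 mm) begins 54 mm behind the grasp point. The pads swing forward as they close: fully open they stand 13 mm farther back than shut.
Start: joints at [0.942, 0.313, 1.498, -0, 1.331, -0.223], TCP at [207.259, 482.364, 231.294] pointing down, gripper open.
Joint ranges: [-2.94, 2.94], [-0.97, 2.17], [0.19, 2.56], [-1.23, 4.37], [0.02, 3.11], [-2.88, 2.88]. Speed limits (rad/s): [2.39, 2.39, 3.01, 3.14, 3.14, 3.14].

INTERFACE

Orientations are given as a unit quaternion [w, x, y, z].
In Python, from rig import ctrl gives the robot as it stands.
- The arm moves only by the tool send_rows, never from a script. Its argument "targets" is a list of rows, each an object with "offset": the shift along the world's x, y, z in cm, a list of three; "spin": the turn about the world's z in rad. A call has 1 to 8 rows; each row is the pose to reach, as a shift and turn from the pose commanded when the call began; what a row does not reach only later rows make up. A row lasts 1/12 s, in which the tool goes at most 41.7 mm and 7.16 degrees, less where a joint would pass 70% of its speed; a pose out of reach is approached as far as the arm can. A call with a gripper value outside its range is refused whole. "grip" is the opening, from 0 (shut) to 1 (fully open), set as the call begins (left out, the last holds). The fingers move at their own pace and stop on an object; "squeeze" is the grip in N (left out, the last holds). Time passes only in rows, so rows that repeat a pose let the fingers close. It gives the time, the measured TCP pose, the force, the opening and the grip force at its end, in the units of the state.
- ctrl.sense(): the state, without advancing time (a new reading comes with each control period).
- ctrl.capture(name): name is "scene" or "top"; returns (picture, depth): 384x512x3 uint8, red, green, blue; 384x512 float32, mm along the optical axis (not along the pixel's ray), 0 where there is no reading.
- ctrl.calibration(name): a dict with "fx", "fy", "cx", "cy" (pixels), "view" (4x4, takes a point from world to camera coordinates). Camera axes: x right, y down, z forward; pixel columns grow to the right and rows downward; lengths in mm; the calibration is good to about 2 mm. A picture is of the moment at which its call begins. calibration takes no time and is no camera call.
- ctrl.finish_job(): hands the job in; it is judged then, once.
Trained networks look in the newest picture that a camera, given by its name, has taken for a name from the list of things; names that differ only in an ending like _2 or _b are one class to them, and where a whole thing is asked for, a point or a joint stands for the part that bears it (a point fixed in the world has none). Each returns a list of dicts, best first, with "conf" (0 to 1); they miss things now and then, are a little off and sometimes report something else, mostly with a low value. They report only what shows in the picture. A call takes as long as a camera call.
- ctrl.search_frame(camera, query): "box" ([left, top, right, bottom] in pixels, round what is visible of it).
- ctrl.place_of(camera, query): "uv" ([column, row] in pixels: a listed point, or the origin of a listed thing).
The state is a dict: "time_s": time; "joints": joint angles; "dq": joint speeds; "tau": joint torques, N m; "eef_pos": TCP position; "ee_rot": TCP orientation; "force": force on the tool from outside, world axes, zero at the start; "wrist_torque": the same for the moment, N m; "grip_width": opening from 0.0 (shut) to 1.0 (fully open); "grip_force": force on a finger pad.
Only numpy, scipy, OpenCV 4.12 (cv2) and the standard library are available. Lean on these libraries where they do the work, as an engineer would, in place of code of your own. Each camera call takes 0.05 s, during which the arm holds its last target. There are 200 camera calls.

TASK

The wooden spice cupboard has two bifold doors; one of them is caught from the inside and nothing on the outside shows which. Find out by a gentle tug on the handles which door is free and, pulling it by its handle, fold that door fully open along its track, then let go. Leave the other door shut, do not drag or tip the cupboard, which only stands loose on the worktop, and leave everything else where it is.

Things in the scene. Friction and masses are not known exactly. Their poses are not given: they have to be found in the camera images.
- cupboard: Low pale wooden cupboard, 180 mm deep (x), 560 wide (y), 230 high, about 6 kg in all, loose on the worktop: pulls above about 15 N at handle height may tip or drag it. Origin: centre of its underside; x to its back, y to the robot's left. Two mirror-image bifold doors close its front, x = -90: left (y 0 to 260), right (y 0 to -260). A hidden catch holds one of them; which one is chance.
- left_hinge (a point): Upright hinge of the left door at the cupboard's side: x = -90, y = 260 in the cupboard's frame (mm). Each door has two equal panels, 130 wide, 14 thick, z 17 to 213. The fold panel turns about this hinge by angle a, its free edge coming out towards the robot; the lead panel, hinged to that edge, turns by a the opposite way.
- right_hinge (a point): Upright hinge of the right door: x = -90, y = -260 in the cupboard's frame (mm). All as on the left, mirrored in y.
- left_edge (a point): Free edge of the left door's lead panel (back face, mid-height, z = 115). It runs in the track along x = -90: y = 260 - 260 cos a in the cupboard's frame (mm), 0 when shut. The free door moves with 1 to 4 N at its handle and stays where it is left; the caught door gives 3 to 6 mm at its handle, then stops dead.
- right_edge (a point): The same on the right door: y = -(260 - 260 cos a) in the cupboard's frame (mm).
- left_handle: Upright round steel bar, 12 mm thick, 90 long, on the left lead panel, 35 in front of its front face, on 8 mm posts. Origin: on its axis, 195 above the worktop, 20 below its top; pinch here from above. At fold angle a, in the cupboard's frame (mm): x = -90 - 100 sin a - 49 cos a, y = 260 - 160 cos a - 49 sin a. Turns anticlockwise from above by a; its x points into the panel.
- right_handle: The same bar on the right door, mirrored: x as for the left one, y = -(260 - 160 cos a - 49 sin a) in the cupboard's frame (mm); it turns clockwise from above by a as the door opens.
- left_fold (a joint): Fold angle a of the left door, rad: 0 shut, 1.42 folded up against its stop.
- right_fold (a joint): Fold angle a of the right door, rad: 0 shut, 1.42 folded up against its stop.
- rolling_board: Bystander: round wooden rolling board, 230 mm in diameter, 40 high, on three feet. Origin: centre of its underside.
- rolling_pin: Bystander: white nylon rolling pin, 36 mm in diameter, 330 long with its grips, lying along its x; it can roll. Origin: underside, at mid-length.
- spice_box: Bystander: closed white plastic spice box with a flip lid, 79 x 124 x 59 mm. Origin: centre of its underside.
- tava: Bystander: aluminium tava, 240 mm in diameter, with a wooden handle, on the gas hob; its top lies about 125 mm, the end of the handle about 150 mm, above the worktop. Origin: centre of its underside.
- katori: Bystander: small steel bowl, 100 mm across, 45 high. Origin: centre of its underside.
- oil_bottle: Bystander: green glass bottle, 70 mm in diameter, 210 high. Origin: centre of its underside.
- salt_jar: Bystander: clear jar, 70 mm in diameter, 100 high. Origin: centre of its underside.

How it is judged (in metres and radians):
On the way:
1. one door has been drawn well ajar (more than 0.3 rad) by its handle (((value of joint left_fold above 0.3 rad and contact force between the fingers and left_handle above 0.3 N) or (value of joint right_fold above 0.3 rad and contact force between the fingers and right_handle above 0.3 N))), for 0.1 s.
At the end, for the whole second after the job is handed in: One bifold door is folded open by more than 1.25 rad and at rest, the other is shut (less than 0.1 rad), and the cupboard stands flat (tilt below 0.03 rad) within 25 mm of where it was (((value of joint left_fold above 1.25 rad and value of joint right_fold below 0.1 rad) or (value of joint right_fold above 1.25 rad and value of joint left_fold below 0.1 rad)) and distance of cupboard from where it was at the start of the episode below 0.025 m and angle between cupboard's own z axis and vertical below 0.03 rad and linear speed of cupboard below 0.02 m/s and not (velocity of joint any of left_fold, right_fold above 0.1 rad/s or velocity of joint any of left_fold, right_fold below -0.1 rad/s)); the robot touches nothing.
It fails at once if the cupboard dragged more than 25 mm or tipped more than 0.06 rad (distance of cupboard from where it was at the start of the episode above 0.025 m or angle between cupboard's own z axis and vertical above 0.06 rad).
It fails at once if a bystander moved more than 30 mm (distance of any of rolling_board, rolling_pin, spice_box, tava, katori, oil_bottle, salt_jar from where it was at the start of the episode above 0.03 m).
It also fails if it takes over 61 s, if anything falls off the work surface, if the arm or the gripper's body presses on something with over 40 N, if the wrist force passes 120 N, or if a joint passes its speed limit or range.

## Working session

There is one attempt and no reset: what is moved stays moved. The work goes in short steps, Python scripts to look and compute and a tool call to move; the robot and the scene stay as the last step left them, time stands still between calls to the robot, and variables do not carry over. Pictures are saved under pics/ and viewed, at most 10 in all, crops included, and the job is handed in when it is done.

Besides the shell and the picture viewer there is one more tool, called after "Emit:" by a JSON object that holds its "method" and its "body". send_rows: Moves the arm, as the interface text tells. Its arguments: {"type":"object","properties":{"targets":{"type":"array"},"grip":{"type":"number"},"squeeze":{"type":"number"}},"required":["targets"]}

```bash
mkdir -p pics
cat > h.py <<'E'
from rig import ctrl
import numpy as np, cv2
def back(cam,uv,d):
    c=ctrl.calibration(cam);V=np.array(c["view"])
    p=np.array([(uv[0]-c["cx"])/c["fx"]*d,(uv[1]-c["cy"])/c["fy"]*d,d,1])
    return (np.linalg.inv(V)@p)[:3]
def ray(cam,uv):
    o=back(cam,uv,0);v=back(cam,uv,1)-o;return o,v/np.linalg.norm(v)
def tri(u1,u2,c1="scene",c2="top"):
    o1,a=ray(c1,u1);o2,b=ray(c2,u2)
    s=np.linalg.lstsq(np.c_[a,-b],o2-o1,rcond=None)[0]
    p,q=o1+a*s[0],o2+b*s[1];return (p+q)/2,np.linalg.norm(p-q)
E
python3 - <<'E'
from h import *
s=ctrl.sense();print(s["time_s"],s["eef_pos"],s["ee_rot"],s["force"])
ims=[];D={}
for c in("scene","top"):
    im,d=ctrl.capture(c);D[c]=d;ims.append(im[:,:,::-1]);cv2.imwrite(f"pics/{c}0.png",im[:,:,::-1]); np.save(c+"0.npy",d)
R={}
for n in["left_handle","right_handle","left_hinge","right_hinge","left_edge","cupboard"]:
    for c in("scene","top"):
        r=ctrl.place_of(c,n)
        for e in r[:2]: print(n,c,np.round(e["uv"],1),round(e["conf"],2))
        if r:R[n,c]=r[0]["uv"]
    if (n,"scene") in R and (n,"top") in R:print(n,tri(R[n,"scene"],R[n,"top"]))
for n in["rolling_board","rolling_pin","spice_box","tava","katori","oil_bottle","salt_jar"]:
    r=ctrl.place_of("top",n)
    if r:
        u=r[0]["uv"];o,v=ray("top",u);print(n,np.round(u),round(r[0]["conf"],2),np.round(o-v*o[2]/v[2]))
E
```

```text
0.0 [207.10873604 482.14304921 230.73046029] [-2.48709394e-04  2.01516054e-01  9.79485002e-01 -5.90702277e-04] [-0.37563732  0.44089716 -0.49960277]
left_handle scene [303.5 195.4] 0.62
left_handle top [228.2 167.5] 0.39
left_handle (array([614.59758063, 121.43667087, 184.58042888]), np.float64(1.2613993316934418))
right_handle scene [250.1 228.1] 0.52
right_handle top [287.6 158.1] 0.58
right_handle top [419.6 204.5] 0.55
right_handle (array([646.31223023, -79.79990868, 198.01526155]), np.float64(3.9559639250629957))
left_hinge top [187.  163.9] 0.55
right_hinge scene [216.3 282.8] 0.79
right_hinge scene [ 74.6 275.6] 0.24
right_hinge top [329.5 146.4] 0.73
right_hinge (array([ 706.86469326, -228.0608841 ,  113.9699728 ]), np.float64(21.052722011773913))
left_edge top [254.8 150.9] 0.86
left_edge top [120.3 208.2] 0.3
cupboard scene [212.9 282.8] 0.44
cupboard scene [368.5 187.1] 0.41
cupboard top [418.5 202.2] 0.56
cupboard (array([ 608.74999756, -369.87129463,  194.94679574]), np.float64(372.02139268188495))
rolling_board [182. 266.] 0.84 [268. 307.   0.]
rolling_pin [353. 274.] 0.93 [ 242. -338.    0.]
spice_box [269. 227.] 0.88 [415. -23.   0.]
tava [421. 202.] 0.98 [ 511. -599.    0.]
katori [148. 221.] 0.69 [438. 440.   0.]
oil_bottle [145. 181.] 0.61 [590. 455.   0.]
salt_jar [117. 212.] 0.65 [473. 559.   0.]
```

View pics/scene0.png

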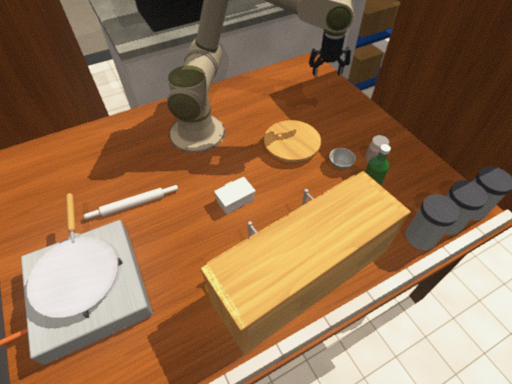

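View pics/top0.png

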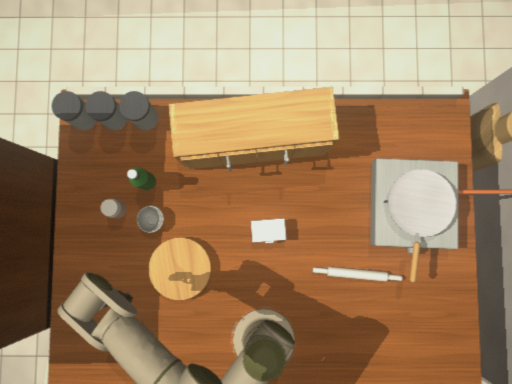

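The scene view shows the low cupboard slightly turned, with handles at about (306,193) and (250,228). In the top view they are at (228,160) and (286,156). The spice box stands in front of the handles, and the bottle is at the left. I'll fit the cupboard top from depth to get its exact pose.

```bash
cat >> h.py <<'E'
def cloud(cam,d):
    v,u=np.nonzero(d>0);z=d[v,u];c=ctrl.calibration(cam)
    P=np.c_[(u-c["cx"])/c["fx"]*z,(v-c["cy"])/c["fy"]*z,z,np.ones(len(z))]
    return (P@np.linalg.inv(np.array(c["view"])).T)[:,:3],u,v
E
python3 - <<'E'
from h import *
for c in("top","scene"):
    P,u,v=cloud(c,np.load(c+"0.npy"))
    m=(P[:,2]>222)&(P[:,2]<240)&(P[:,0]>550)&(abs(P[:,1])<400)
    Q=P[m];r=cv2.minAreaRect(Q[:,:2].astype(np.float32));print(c,m.sum(),np.median(Q[:,2]),r)
    a=np.deg2rad(r[2]);
    w,h=r[1]; psi=a if w<h else a-np.pi/2
    R=np.array([[np.cos(psi),-np.sin(psi)],[np.sin(psi),np.cos(psi)]])
    L=(P[:,:2]-np.array(r[0]))@R
    print("yaw",psi)
    # handle points: in front of front face, high
    for s in(1,-1):
        k=(L[:,0]<-115)&(L[:,0]>-165)&(abs(L[:,1]-s*100)<40)&(P[:,2]>120)&(P[:,2]<230)
        if k.any():print(s,k.sum(),"local",np.round(np.median(L[k],0)),"world",np.round(np.median(P[k],0)),"zmax",P[k,2].max(),"uv",u[k].mean(),v[k].mean())
        print(" pred",np.array(r[0])+R@np.array([-139,s*100]))
E
```

```text
top 8807 230.87344526028073 ((760.0033569335938, 37.28160095214844), (197.64463806152344, 561.00927734375), 6.095495700836182)
yaw 0.10638646952075065
1 30 local [-135.   98.] world [615. 122. 206.] zmax 218.53693781949596 uv 228.03333333333333 165.93333333333334
 pred [611.1706318  121.95639017]
-1 35 local [-134.  -98.] world [637. -75. 207.] zmax 219.65963884495545 uv 285.62857142857143 160.0
 pred [632.40781206 -76.91286883]
scene 13582 230.1621822456691 ((766.12890625, 38.42948913574219), (184.87445068359375, 561.0185546875), 6.101740837097168)
yaw 0.10649546771074055
1 75 local [-136.   96.] world [621. 120. 196.] zmax 218.76879686067332 uv 305.17333333333335 195.92
 pred [617.2869526  123.08805536]
-1 76 local [-135. -103.] world [643. -77. 204.] zmax 217.01165693953033 uv 249.8684210526316 228.10526315789474
 pred [638.54580912 -75.77888765]
```

Emit:
{"method": "send_rows", "body": {"targets": [{"offset": [1, -1, 2], "spin": -0.12}, {"offset": [3, -2.5, 4], "spin": -0.24}, {"offset": [5, -4.5, 6], "spin": -0.36}, {"offset": [7, -6.2, 7], "spin": -0.48}, {"offset": [9, -8, 7], "spin": -0.6}, {"offset": [11, -9.7, 7], "spin": -0.72}, {"offset": [13, -11.5, 7], "spin": -0.84}, {"offset": [15, -13.2, 7], "spin": -0.96}], "grip": 1, "squeeze": 25}}

```text
time_s: 1.72
eef_pos: [358.1, 349.3, 301.4]
ee_rot: [0.0, 0.633, 0.774, 0.0]
force: [-0.0, 0.5, -0.7]
grip_width: 1.002
grip_force: 0.0
```

Emit:
{"method": "send_rows", "body": {"targets": [{"offset": [2, -1.8, 0], "spin": -0.12}, {"offset": [4, -3.5, 0], "spin": -0.24}, {"offset": [6, -5.2, 0], "spin": -0.36}, {"offset": [8, -7, 0], "spin": -0.48}, {"offset": [10, -8.8, 0], "spin": -0.6}, {"offset": [12, -10.5, 0], "spin": -0.72}, {"offset": [14, -12.3, 0], "spin": -0.84}, {"offset": [16, -14, 0], "spin": -0.96}]}}

```text
time_s: 2.38
eef_pos: [518.1, 209.3, 301.3]
ee_rot: [0.0, 0.919, 0.394, 0.0]
force: [0.1, 0.7, 0.1]
grip_width: 1.001
grip_force: 0.0
```

Emit:
{"method": "send_rows", "body": {"targets": [{"offset": [2, -1.8, 0], "spin": -0.12}, {"offset": [4, -3.5, 0], "spin": -0.24}, {"offset": [6, -5.2, 0], "spin": -0.36}, {"offset": [8, -7, 0], "spin": -0.48}, {"offset": [10, -8.8, 0], "spin": -0.6}, {"offset": [10, -8.8, 0], "spin": -0.71}, {"offset": [10, -8.8, 0], "spin": -0.71}]}}

```text
time_s: 2.97
eef_pos: [617.9, 121.3, 300.5]
ee_rot: [-0.0, 0.999, 0.05, -0.001]
force: [-1.0, 0.6, 0.5]
grip_width: 1.001
grip_force: 0.0
```

```bash
cat >> h.py <<'E'
from scipy.spatial.transform import Rotation as Ro
def st():
    s=ctrl.sense();w,x,y,z=s["ee_rot"];Y=Ro.from_quat([x,y,z,w]).apply([0,1,0])
    print(round(s["time_s"],2),"pos",np.round(s["eef_pos"],1),"yaxis",round(np.arctan2(Y[1],Y[0]),3),"q",np.round(s["joints"],2),"F",np.round(s["force"],1),"M",np.round(s["wrist_torque"],2),"g",round(s["grip_width"],3),round(s["grip_force"],1));return s
E
python3 - <<'E'
from h import *
st()
im,d=ctrl.capture("scene");cv2.imwrite("pics/scene1.png",cv2.resize(im[130:290,180:420,::-1],None,fx=3,fy=3))
E
```

```text
2.97 pos [617.9 121.3 300.5] yaxis -1.471 q [0.01 0.53 1.01 0.   1.61 1.48] F [-1.   0.6  0.5] M [-0.04  0.02 -0.02] g 1.001 0.0
```

View pics/scene1.png

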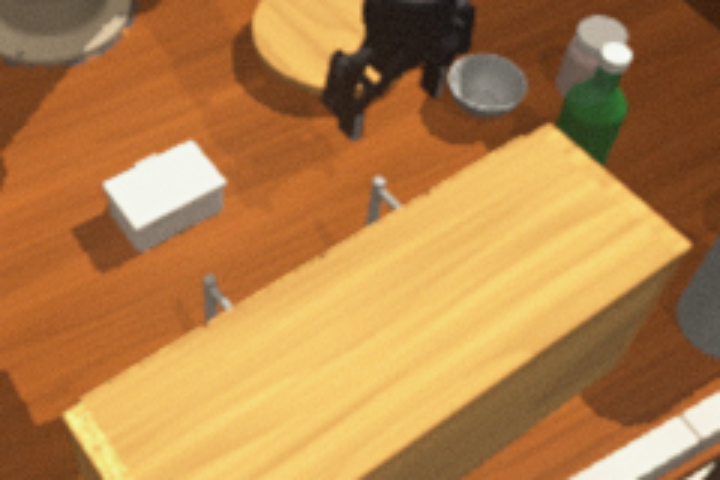

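The crop shows both bars with free tops at full-image pixels (306,191) and (250,224), and nothing under the gripper. I'll check the bar tops against z=215.

Run:
```python
from h import *
for u in([306,191],[249.7,223.7]):
    o,v=ray("scene",u);print(o+v*(213-o[2])/v[2])
```

```text
[621.10705571 121.70151318 213.        ]
[642.52916773 -76.49165144 213.        ]
```

Emit:
{"method": "send_rows", "body": {"targets": [{"offset": [0, 0.1, -2.5]}, {"offset": [0, 0.1, -5]}, {"offset": [0, 0.1, -6.5]}, {"offset": [0, 0.1, -6.5]}]}}

```text
invalid input
```

Emit:
{"method": "send_rows", "body": {"targets": [{"offset": [0, 0, -2.5], "spin": 0}, {"offset": [0.1, 0, -5], "spin": 0}, {"offset": [0.1, 0, -7.5], "spin": 0}, {"offset": [0.1, 0, -9.5], "spin": 0}, {"offset": [0.1, 0, -11], "spin": 0}, {"offset": [0.1, 0, -12.4], "spin": 0}, {"offset": [0.1, 0, -12.4], "spin": 0}]}}

```text
time_s: 3.6
eef_pos: [616.6, 123.1, 174.8]
ee_rot: [-0.0, 0.998, 0.055, -0.002]
force: [0.1, -0.3, -1.0]
grip_width: 1.005
grip_force: 0.0
```

Emit:
{"method": "send_rows", "body": {"targets": [{"offset": [0, 0, 0], "spin": 0}, {"offset": [0, 0, 0], "spin": 0}, {"offset": [0, 0, 0], "spin": 0}, {"offset": [0, 0, 0], "spin": 0}, {"offset": [0, 0, 0], "spin": 0}, {"offset": [0, 0, 0], "spin": 0}, {"offset": [0, 0, 0], "spin": 0}, {"offset": [0, 0, 0], "spin": 0}], "grip": 0, "squeeze": 20}}

```text
time_s: 4.27
eef_pos: [618.4, 121.9, 177.7]
ee_rot: [0.0, 0.999, 0.053, 0.0]
force: [-0.6, -2.8, 2.1]
grip_width: 0.136
grip_force: 21.4
```

```bash
python3 -c "
from h import *
st()"
```

```text
4.27 pos [618.4 121.9 177.7] yaxis -1.465 q [ 0.01  0.59  1.23 -0.    1.33  1.47] F [-0.6 -2.8  2.1] M [-0.56  0.08  0.05] g 0.136 21.4
```

Emit:
{"method": "send_rows", "body": {"targets": [{"offset": [-0.1, -0.06, 0], "spin": 0}, {"offset": [-0.2, -0.12, 0], "spin": 0}, {"offset": [-0.2, -0.12, 0], "spin": 0}]}}

```text
time_s: 4.52
eef_pos: [616.7, 120.8, 177.7]
ee_rot: [0.0, 0.999, 0.053, 0.001]
force: [3.4, -3.3, 2.4]
grip_width: 0.131
grip_force: 21.5
```

Emit:
{"method": "send_rows", "body": {"targets": [{"offset": [-0.1, -0.06, 0], "spin": 0}, {"offset": [-0.2, -0.12, 0], "spin": 0}, {"offset": [-0.2, -0.12, 0], "spin": 0}]}}

```text
time_s: 4.77
eef_pos: [614.6, 119.6, 177.7]
ee_rot: [0.0, 0.999, 0.053, 0.001]
force: [2.7, -3.7, 1.6]
grip_width: 0.132
grip_force: 21.5
```

Emit:
{"method": "send_rows", "body": {"targets": [{"offset": [-0.1, -0.06, 0], "spin": 0}, {"offset": [-0.2, -0.12, 0], "spin": 0}, {"offset": [-0.2, -0.12, 0], "spin": 0}]}}

```text
time_s: 5.02
eef_pos: [612.5, 118.6, 177.6]
ee_rot: [0.0, 0.999, 0.053, 0.001]
force: [2.7, -4.2, 3.8]
grip_width: 0.133
grip_force: 21.5
```

Emit:
{"method": "send_rows", "body": {"targets": [{"offset": [-0.1, -0.06, 0], "spin": 0.01}, {"offset": [-0.2, -0.12, 0], "spin": 0.02}, {"offset": [-0.2, -0.12, 0], "spin": 0.03}]}}

```text
time_s: 5.27
eef_pos: [610.3, 117.4, 177.6]
ee_rot: [0.0, 0.998, 0.068, 0.0]
force: [2.8, -3.7, 4.9]
grip_width: 0.136
grip_force: 21.7
```

Emit:
{"method": "send_rows", "body": {"targets": [{"offset": [-0.1, -0.06, 0], "spin": 0.02}, {"offset": [-0.2, -0.12, 0], "spin": 0.03}, {"offset": [-0.2, -0.12, 0], "spin": 0.04}]}}

```text
time_s: 5.52
eef_pos: [608.1, 116.4, 177.6]
ee_rot: [-0.0, 0.996, 0.088, -0.0]
force: [0.6, -2.5, 5.6]
grip_width: 0.133
grip_force: 21.7
```

The left door has moved 11.7 mm with no stop and low force, so it is free. Next I work out the path for it.

```bash
cat >> h.py <<'E'
psi=.1065;Rz=np.array([[np.cos(psi),-np.sin(psi)],[np.sin(psi),np.cos(psi)]])
H=lambda a:np.array([-90-100*np.sin(a)-49*np.cos(a),260-160*np.cos(a)-49*np.sin(a)])
W=lambda a,o=(618.4,121.9):np.array(o)+Rz@(H(a)-H(0))
E
python3 - <<'E'
from h import *
st();im,d=ctrl.capture("top");print(ctrl.place_of("top","left_handle")[:1])
b=W(0.105)
for a in np.arange(.105,1.47,.05):print(round(a,3),np.round(W(a)-b,1)/10,round(a-.07,3),np.round(W(a),0))
E
```

```text
5.52 pos [608.1 116.4 177.6] yaxis -1.394 q [0.   0.56 1.27 0.   1.31 1.39] F [ 0.6 -2.5  5.6] M [-0.49 -0.18 -0.01] g 0.133 21.7
[{'uv': [255.8, 152.1], 'conf': 0.52}]
0.105 [0. 0.] 0.035 [609. 117.]
0.155 [-0.45 -0.19] 0.085 [604. 115.]
0.205 [-0.88 -0.33] 0.135 [600. 113.]
0.255 [-1.3  -0.43] 0.185 [596. 112.]
0.305 [-1.71 -0.49] 0.235 [592. 112.]
0.355 [-2.11 -0.51] 0.285 [588. 112.]
0.405 [-2.49 -0.48] 0.335 [584. 112.]
0.455 [-2.85 -0.41] 0.385 [580. 113.]
0.505 [-3.19 -0.29] 0.435 [577. 114.]
0.555 [-3.52 -0.13] 0.485 [574. 115.]
0.605 [-3.83  0.07] 0.535 [570. 117.]
0.655 [-4.11  0.32] 0.585 [568. 120.]
0.705 [-4.38  0.6 ] 0.635 [565. 123.]
0.755 [-4.63  0.93] 0.685 [562. 126.]
0.805 [-4.85  1.3 ] 0.735 [560. 130.]
0.855 [-5.05  1.7 ] 0.785 [558. 134.]
0.905 [-5.23  2.15] 0.835 [556. 138.]
0.955 [-5.38  2.63] 0.885 [555. 143.]
1.005 [-5.51  3.14] 0.935 [554. 148.]
1.055 [-5.62  3.69] 0.985 [553. 154.]
1.105 [-5.7   4.28] 1.035 [552. 159.]
1.155 [-5.76  4.9 ] 1.085 [551. 166.]
1.205 [-5.79  5.54] 1.135 [551. 172.]
1.255 [-5.8   6.22] 1.185 [551. 179.]
1.305 [-5.78  6.92] 1.235 [551. 186.]
1.355 [-5.74  7.65] 1.285 [551. 193.]
1.405 [-5.68  8.4 ] 1.335 [552. 201.]
1.455 [-5.58  9.17] 1.385 [553. 208.]
```

Emit:
{"method": "send_rows", "body": {"targets": [{"offset": [-0.23, -0.1, 0], "spin": 0.04}, {"offset": [-0.45, -0.19, 0], "spin": 0.08}, {"offset": [-0.67, -0.26, 0], "spin": 0.11}, {"offset": [-0.88, -0.33, 0], "spin": 0.135}, {"offset": [-1.1, -0.38, 0], "spin": 0.16}, {"offset": [-1.3, -0.43, 0], "spin": 0.185}, {"offset": [-1.5, -0.46, 0], "spin": 0.21}, {"offset": [-1.71, -0.49, 0], "spin": 0.235}]}}

```text
time_s: 6.28
eef_pos: [590.7, 111.6, 177.6]
ee_rot: [-0.0, 0.979, 0.205, -0.0]
force: [-0.4, -2.8, 6.6]
grip_width: 0.134
grip_force: 21.8
```

Emit:
{"method": "send_rows", "body": {"targets": [{"offset": [-0.2, -0.01, 0], "spin": 0.025}, {"offset": [-0.4, -0.02, 0], "spin": 0.05}, {"offset": [-0.59, 0, 0], "spin": 0.075}, {"offset": [-0.78, 0.01, 0], "spin": 0.1}]}}

```text
time_s: 6.62
eef_pos: [582.8, 111.9, 177.6]
ee_rot: [-0.0, 0.967, 0.254, -0.0]
force: [-1.0, -1.0, 6.6]
grip_width: 0.131
grip_force: 21.8
```

Run:
```python
from h import *
st();print(W(.405))
im,d=ctrl.capture("scene");a=im[130:290,180:420]
t,dt=ctrl.capture("top");b=t[80:240,150:390]
cv2.imwrite("pics/mid.png",cv2.resize(np.vstack([a,b])[:,:,::-1],None,fx=1.8,fy=1.8))
P,u,v=cloud("scene",d);m=(P[:,2]>222)&(P[:,2]<240)&(P[:,0]>650)&(abs(P[:,1])<400)
print(cv2.minAreaRect(P[m][:,:2].astype(np.float32)))
```

```text
6.62 pos [582.8 111.9 177.6] yaxis -1.058 q [-0.01  0.51  1.36  0.    1.28  1.05] F [-1.  -1.   6.6] M [-0.23  0.13 -0.09] g 0.131 21.8
[583.83930072 111.80574501]
((766.0708618164062, 38.04411315917969), (185.0983428955078, 560.0929565429688), 6.156192779541016)
```

View pics/mid.png

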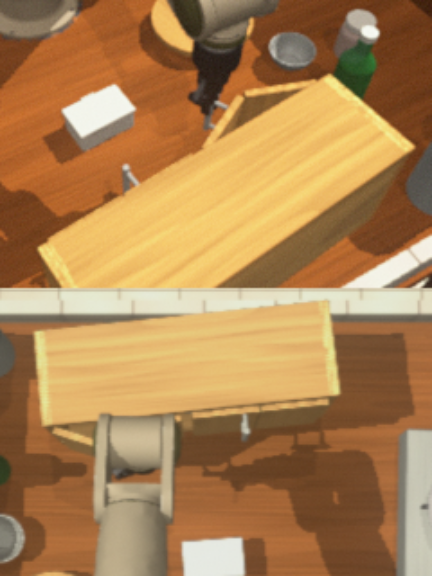

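The left door is folding (panels out at about (265,100) in the upper crop), the right is shut, and the cupboard has not moved. I'll continue along the arc.

Emit:
{"method": "send_rows", "body": {"targets": [{"offset": [-0.18, 0.03, 0], "spin": 0.025}, {"offset": [-0.36, 0.07, 0], "spin": 0.05}, {"offset": [-0.53, 0.13, 0], "spin": 0.075}, {"offset": [-0.7, 0.19, 0], "spin": 0.1}, {"offset": [-1.03, 0.35, 0], "spin": 0.15}, {"offset": [-1.34, 0.55, 0], "spin": 0.2}, {"offset": [-1.62, 0.8, 0], "spin": 0.25}, {"offset": [-1.89, 1.08, 0], "spin": 0.3}]}}

```text
time_s: 7.38
eef_pos: [563.9, 123.2, 177.6]
ee_rot: [-0.001, 0.918, 0.396, -0.0]
force: [1.9, 1.5, 5.9]
grip_width: 0.135
grip_force: 21.7
```

Emit:
{"method": "send_rows", "body": {"targets": [{"offset": [-0.25, 0.33, 0], "spin": 0.05}, {"offset": [-0.47, 0.7, 0], "spin": 0.1}, {"offset": [-0.67, 1.1, 0], "spin": 0.15}, {"offset": [-0.85, 1.55, 0], "spin": 0.2}, {"offset": [-1.0, 2.03, 0], "spin": 0.25}, {"offset": [-1.13, 2.54, 0], "spin": 0.3}]}}

```text
time_s: 7.88
eef_pos: [552.8, 148.7, 177.6]
ee_rot: [-0.001, 0.849, 0.529, 0.0]
force: [2.1, 2.1, 6.0]
grip_width: 0.133
grip_force: 21.7
```

```bash
python3 -c "
from h import *
st();print(W(1.005))"
```

```text
7.88 pos [552.8 148.7 177.6] yaxis -0.457 q [0.06 0.46 1.43 0.   1.25 0.51] F [2.1 2.1 6. ] M [ 0.1  -0.32 -0.16] g 0.133 21.7
[553.57178549 148.01877143]
```

Everything tracks well. I'll go on to a ≈ 1.40.

Emit:
{"method": "send_rows", "body": {"targets": [{"offset": [-0.11, 0.55, 0], "spin": 0.05}, {"offset": [-0.19, 1.14, 0], "spin": 0.1}, {"offset": [-0.25, 1.76, 0], "spin": 0.15}, {"offset": [-0.28, 2.4, 0], "spin": 0.2}, {"offset": [-0.29, 3.08, 0], "spin": 0.25}, {"offset": [-0.27, 3.78, 0], "spin": 0.3}, {"offset": [-0.25, 4.15, 0], "spin": 0.325}, {"offset": [-0.25, 4.15, 0], "spin": 0.325}]}}

```text
time_s: 8.55
eef_pos: [550.3, 190.8, 177.6]
ee_rot: [-0.001, 0.752, 0.659, 0.001]
force: [1.1, 1.6, 6.1]
grip_width: 0.131
grip_force: 21.7
```

Emit:
{"method": "send_rows", "body": {"targets": [{"offset": [0.02, 0.18, 0], "spin": 0.015}, {"offset": [0.04, 0.36, 0], "spin": 0.03}, {"offset": [0.06, 0.54, 0], "spin": 0.045}, {"offset": [0.06, 0.54, 0], "spin": 0.045}]}}

```text
time_s: 8.88
eef_pos: [550.7, 195.7, 177.6]
ee_rot: [-0.001, 0.738, 0.675, 0.0]
force: [-0.5, 1.5, 7.1]
grip_width: 0.133
grip_force: 21.8
```

```bash
python3 -c "
from h import *
st();print(W(1.38))"
```

```text
8.88 pos [550.7 195.7 177.6] yaxis -0.088 q [0.14 0.49 1.39 0.   1.27 0.23] F [-0.5  1.5  7.1] M [ 0.08  0.08 -0.12] g 0.133 21.8
[551.58525802 196.76850532]
```

Emit:
{"method": "send_rows", "body": {"targets": [{"offset": [0, 0, 0], "spin": 0}, {"offset": [0, 0, 0], "spin": 0}, {"offset": [0, 0, 0], "spin": 0}, {"offset": [0, 0, 0], "spin": 0}, {"offset": [0, 0, 0], "spin": 0}, {"offset": [0, 0, 0], "spin": 0}], "grip": 0.6}}

```text
time_s: 9.38
eef_pos: [551.1, 194.7, 177.1]
ee_rot: [-0.0, 0.738, 0.675, -0.0]
force: [0.0, -0.2, -0.0]
grip_width: 0.598
grip_force: 0.0
```

Emit:
{"method": "send_rows", "body": {"targets": [{"offset": [0, 0, 2], "spin": 0}, {"offset": [0, 0, 4], "spin": 0}, {"offset": [0, 0, 6.5], "spin": 0}, {"offset": [0, 0, 9], "spin": 0}, {"offset": [0, 0, 12], "spin": 0}, {"offset": [0, 0, 15], "spin": 0}]}}

```text
time_s: 9.88
eef_pos: [550.9, 194.6, 328.5]
ee_rot: [-0.0, 0.738, 0.675, -0.0]
force: [0.3, 0.7, -0.6]
grip_width: 0.6
grip_force: 0.0
```

Emit:
{"method": "send_rows", "body": {"targets": [{"offset": [-3, 0, 0], "spin": 0}, {"offset": [-6, 0, 0], "spin": 0}, {"offset": [-9, 0, 0], "spin": 0}, {"offset": [-12, 0, 0], "spin": 0}, {"offset": [-15, 0, 0], "spin": 0}, {"offset": [-15, 0, 0], "spin": 0}, {"offset": [-15, 0, 0], "spin": 0}]}}

```text
time_s: 10.47
eef_pos: [400.6, 194.8, 328.0]
ee_rot: [0.0, 0.738, 0.675, 0.001]
force: [0.1, 0.1, -0.4]
grip_width: 0.6
grip_force: 0.0
```

Run:
```python
from h import *
st();print(W(.405))
im,d=ctrl.capture("scene");a=im[130:290,180:420]
t,dt=ctrl.capture("top");b=t[80:240,150:390]
cv2.imwrite("pics/end.png",cv2.resize(np.vstack([a,b])[:,:,::-1],None,fx=1.8,fy=1.8))
P,u,v=cloud("scene",d);m=(P[:,2]>222)&(P[:,2]<240)&(P[:,0]>650)&(abs(P[:,1])<400)
print(cv2.minAreaRect(P[m][:,:2].astype(np.float32)))
L=(P[:,:2]-[766,38.2])@Rz
k=(L[:,0]<-140)&(L[:,0]>-250)&(abs(L[:,1]-200)<70)&(P[:,2]>195)&(P[:,2]<216)
print(k.sum(),L[k].min(0),L[k].max(0),np.median(L[k],0),"expected handle",H(1.37))
```

```text
10.47 pos [400.6 194.8 328. ] yaxis -0.089 q [0.19 0.08 1.54 0.   1.53 0.28] F [ 0.1  0.1 -0.4] M [ 0.01 -0.03 -0.03] g 0.6 0.0
[583.83930072 111.80574501]
((765.7586669921875, 38.962188720703125), (185.02359008789062, 562.0144653320312), 6.14816951751709)
333 [-217.77536391  173.14470702] [-140.25433092  262.06185068] [-180.9301583   223.86884925] expected handle [-197.76384247  180.07254963]
```

View pics/end.png

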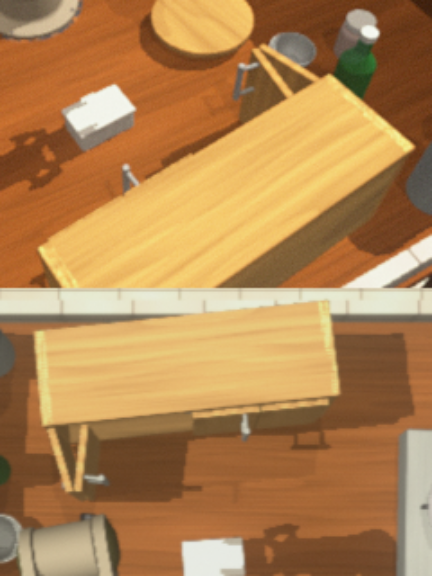

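The final view shows the left door folded up, with its panels nearly together and the handle bar near (95,478) in the lower crop. The bar's position agrees with a ≈ 1.37. The right door is shut, and the cupboard and bystanders have not moved.

```bash
python3 -c "
from rig import ctrl
print(ctrl.finish_job())"
```

```text
the job is handed in; nothing more can be done
None
```

The left door was the free one: I folded it open by its handle to about 1.37 rad and let go; the right door is still shut, the cupboard hasn't moved, and the job is handed in.

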